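# Lock the open cartridge cover of a water filter

### The arm

A 6-joint arm with a two-finger parallel gripper is mounted at the origin on a cart in front of the work surface, level with it; the furniture and walls round the work are solid. World frame = base frame: x ahead of the robot, y to its left, z up, the work surface at z = 0. Lengths are in mm, angles in rad, forces in N, time in s.
With the tool pointing down it reaches from about 400 to 925 mm from the base axis. Payload 3.4 kg.
Tool frame: the origin (TCP) lies on the front face of the gripper's body, between the roots of the fingers; the fingertips stand 73 mm ahead of it and the grasp point (between the pads) lies 54 mm ahead of it; y points along the fingers, x is the direction in which the jaws open and shut, and the axes are right-handed (so a half turn about y gives the same grasp; the last joint's range is limited). The gripper opens to 85 mm and grips with 20 to 120 N. Pads are 22 mm wide; open, the fingers measure 114 mm over their backs; the gripper's body (76 mm by 85 mm) begins 54 mm behind the grasp point. The pads swing forward as they close: fully open they stand 13 mm farther back than shut.
Start: joints at [1.246, 0.307, 1.506, -0, 1.328, -0.073], TCP at [142.727, 557.011, 303.905] pointing down, gripper open.
Joint ranges: [-3.12, 3.12], [-1.05, 2.28], [0.14, 2.33], [-1.42, 4.57], [0.1, 2.73], [-2.68, 2.68]. Speed limits (rad/s): [2.57, 2.57, 3.14, 3.14, 3.14, 3.14].

### API

Orientations are given as a 3x3 rotation matrix whose columns are the frame's x, y, z axes.
In Python, from plant import manip gives the robot as it stands. The module is installed in compiled form; this text tells all that it offers.
- The arm moves only by the tool step_arm, never from a script. Its argument "series" is a list of rows, each a list of 6 numbers: the shift along the tool's x, y, z in mm, then the turn, a rotation vector about the tool's x, y, z in rad. In form: [[dx, dy, dz, ax, ay, az], ...]. A call has 1 to 20 rows; each row shifts and turns the commanded pose from where the row before left it, along the tool's axes as they then stand; what a row does not reach is not made up. A row lasts 1/12 s, in which the tool goes at most 41.7 mm and 7.16 degrees, less where a joint would pass 70% of its speed; a pose out of reach is approached as far as the arm can. A call with a gripper value outside its range is refused whole. "claw" is the opening, from -1 (shut) to 1 (fully open), set as the call begins (left out, the last holds). The fingers move at their own pace and stop on an object; "newtons" is the grip in N (left out, the last holds). Time passes only in rows, so rows that do not move let the fingers close. It gives the time, the measured TCP pose, the force and the opening at its end, in the units of the state.
- manip.observe(): the state, without advancing time (a new reading comes with each control period).
- manip.camera(name): name is "scene" or "top" or "wrist"; returns a dict with "frame" (480x640x3 uint8, red, green, blue), "range_z" (480x640 float32, mm along the optical axis (not along the pixel's ray), 0 where there is no reading), "K" (3x3 intrinsics, pixels), "rvec" (rotation vector, rad) and "tvec" (3), from world to camera coordinates, as OpenCV has them. Camera axes: x right, y down, z forward; pixel columns grow to the right and rows downward; lengths in mm; the calibration is good to about 2 mm. A picture is of the moment at which its call begins.
- manip.close_job(): hands the job in, once; it reports no verdict.
The state is a dict: "clock": time; "joint_positions": joint angles; "joint_vel": joint speeds; "joint_efforts": joint torques, N m; "tcp_pos": TCP position; "ee_rot": TCP orientation; "ft_force": force on the tool from outside, world axes, zero at the start; "wrist_torque": the same for the moment, N m; "gripper_width": finger opening in mm.
Only numpy, scipy, OpenCV 4.12 (cv2) and the standard library are available. Lean on these libraries where they do the work, as an engineer would, in place of code of your own. Each camera call takes 0.05 s, during which the arm holds its last target.

### The job

One of the two slotted cam locks on the water filter on the counter is still open: its slot runs across the pair of black index bars instead of in line with them. Take the blade key out of its wooden stand, put its blade fully into the slot of the open lock and turn it a quarter turn clockwise, seen from above, until the lock is fully home. Leave the key standing upright in that lock, fully down, and do not turn the other lock, which is already shut.

Things in the scene. Friction and masses are not known exactly. Their poses are not given: they have to be found in the camera images.
- blade_key: Loose upright key. Steel blade 5 thick (x), 32 wide (y), 12 mm long; above it a flange 40 dia. x 6 mm; a shank; a black paddle grip 14 thick (x), 40 wide (y), 16 to 62 mm above the flange's underside. Blade and paddle share a plane. Origin: centre of the flange's underside, z up. It stands in a fixed wooden block 56x72x22 mm, flange on its top, blade 12 mm deep in its slot. About 120 g.
- open_cam_slot (a point): On the open lock's axis, on the top face of its round cam head (54 dia., top 67 mm above the counter). The slot runs along y and turns with the cam: open ends, 14 mm deep, 10 wide, flared to 18 at the mouth. z up. Key fully in: flange on this face, key origin here; blade has 9 degrees of play each way. Either of 2 locks, 94 mm apart on a white housing 120x200x45 mm, can be the open one.
- open_cam (a joint): Angle of the open lock's cam (rad), growing clockwise seen from above: 0 = slot square to the two black index bars on its cover (open), 1.571 = slot in line with them, at the stop (locked). Starts at 0 to 0.35. Stiff (about 0.1 N m); stays where it is left.
- shut_cam (a joint): The same for the other lock, the same in shape, which is already shut: starts at 1.47 to 1.57 and is to stay there.

How it is judged:
By the outcome, as a careful person would: the job done as asked, in the order asked, and still so for the second after the job is handed in, with the robot touching nothing.
It also fails if it takes over 32 s, if anything falls off the work surface, if the arm or the gripper's body presses on something with over 40 N, if the wrist force passes 120 N, or if a joint passes its speed limit or range.

## Working session

There is one attempt and no reset: what is moved stays moved. The work goes in short steps, Python scripts to look and compute and a tool call to move; the robot and the scene stay as the last step left them, time stands still between calls to the robot, and variables do not carry over. Pictures are saved under pics/ and viewed, and the job is handed in when it is done.

Besides the shell and the picture viewer there is one more tool, called after "Request:" as name([rows], argument=value, ...), one row to a line, values as JSON. step_arm: Moves the arm, as the interface text tells. Its arguments: {"type":"object","properties":{"series":{"type":"array","items":{"type":"array","items":{"type":"number"}}},"claw":{"type":"number"},"newtons":{"type":"number"}},"required":["series"]}

```bash
mkdir -p pics; python3 - <<'E'
from plant import manip
import cv2,numpy as np,pickle
s=manip.observe()
for k,v in s.items(): print(k,np.round(v,3).tolist())
for n in ["scene","top","wrist"]:
    c=manip.camera(n); pickle.dump(c,open(f"{n}.pkl","wb"))
    cv2.imwrite(f"pics/{n}0.png",c["frame"][:,:,::-1]); print(n,c["K"].tolist(),c["rvec"],c["tvec"])
E
```

```text
clock 0.0
joint_positions [1.247, 0.308, 1.508, 0.0, 1.328, -0.073]
joint_vel [0.0, 0.0, -0.001, -0.001, -0.001, -0.001]
joint_efforts [-0.001, -45.756, -25.192, -0.0, 0.013, -0.0]
tcp_pos [142.533, 556.479, 302.982]
ee_rot [[0.248, -0.001, -0.969], [0.969, -0.002, 0.248], [-0.002, -1.0, 0.0]]
ft_force [-1.04, -0.572, 0.028]
wrist_torque [0.018, -0.049, 0.018]
gripper_width 85.508
scene [[545.6108981870633, 0.0, 325.6384864702093], [0.0, 545.6108981870633, 243.51441134031583], [0.0, 0.0, 1.0]] [ 1.09813134 -2.44818598  0.90929654] [276.45032982 340.12937805 657.47446797]
top [[483.7241804952195, 0.0, 330.2450824136686], [0.0, 483.7241804952195, 241.18470506209266], [0.0, 0.0, 1.0]] [ 2.03237041 -2.19605328  0.22680515] [6.83084078e-01 4.95134082e+02 8.47916002e+02]
wrist [[378.5690789909384, 0.0, 319.4569757969561], [0.0, 378.5690789909384, 238.65415321978168], [0.0, 0.0, 1.0]] [-2.30377014 -1.78743831 -0.24392122] [-574.60883692  -33.75425522  378.13929904]
```

View pics/scene0.png

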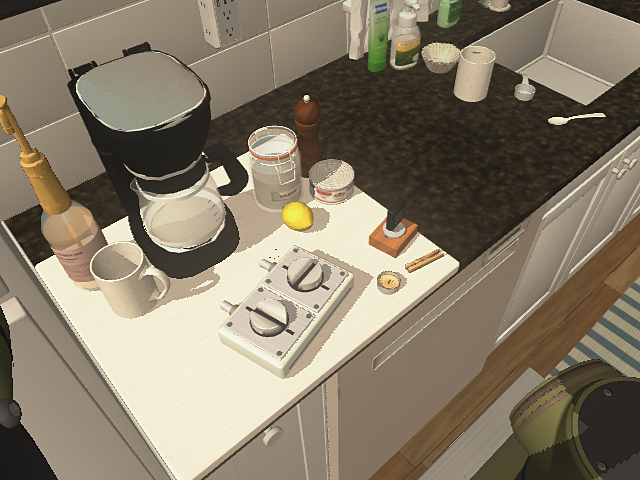

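View pics/top0.png

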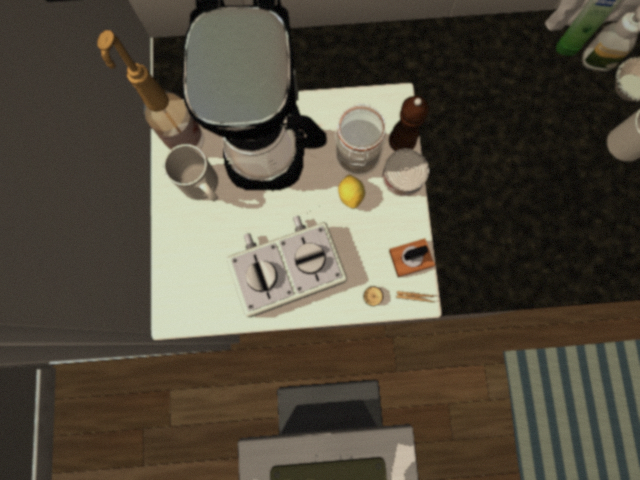

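View pics/wrist0.png

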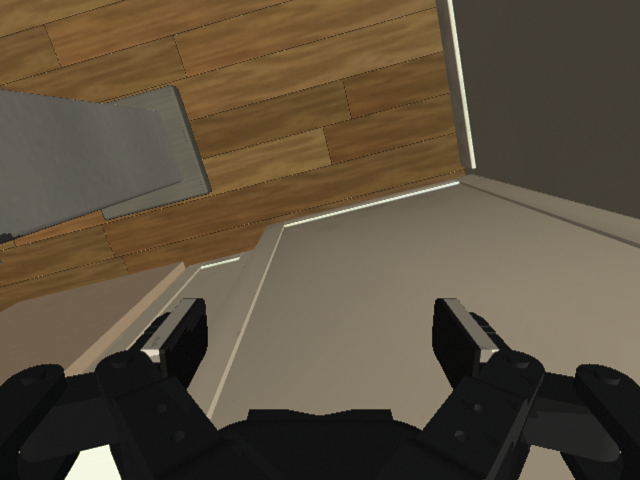

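```bash
python3 - <<'E'
import cv2
a=cv2.imread("pics/top0.png")[215:320,220:445]
cv2.imwrite("pics/topz.png",cv2.resize(a,None,fx=3.5,fy=3.5,interpolation=cv2.INTER_CUBIC))
a=cv2.imread("pics/scene0.png")[190:380,210:450]
cv2.imwrite("pics/scenez.png",cv2.resize(a,None,fx=3.1,fy=3.1,interpolation=cv2.INTER_CUBIC))
E
```

```text
(no output)
```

View pics/topz.png

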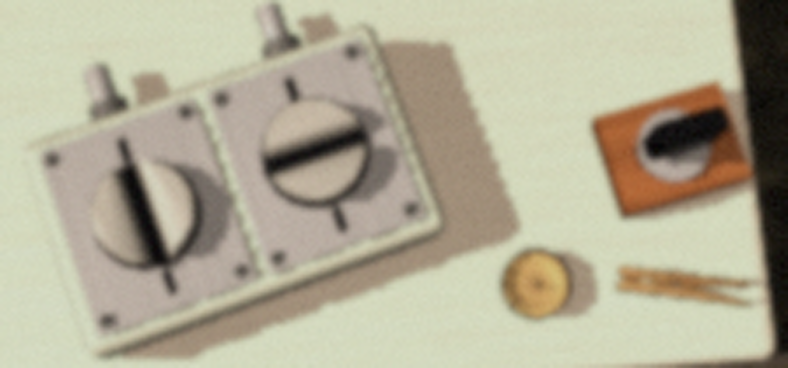

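View pics/scenez.png

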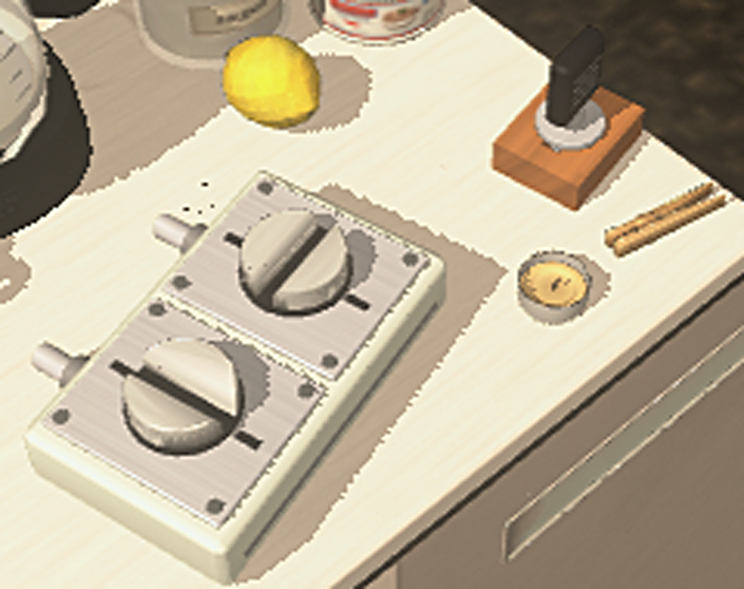

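```bash
cat > h.py <<'E'
import numpy as np,cv2,pickle
def cam(c):
    R=cv2.Rodrigues(np.array(c["rvec"],float))[0]; return c["K"],R,np.array(c["tvec"],float).reshape(3)
def onz(c,uv,z):
    K,R,t=cam(c); o=-R.T@t
    d=(R.T@np.linalg.inv(K)@np.array([uv[0],uv[1],1.]))
    return o+d*(z-o[2])/d[2]
def cloud(c):
    K,R,t=cam(c); Z=c["range_z"]; v,u=np.mgrid[:480,:640]
    P=np.stack([(u-K[0,2])*Z/K[0,0],(v-K[1,2])*Z/K[1,1],Z],-1)
    P=(P-t)@R; P[Z<=0]=np.nan; return P
def proj(c,p):
    K,R,t=cam(c); q=K@(R@np.array(p,float)+t); return q[:2]/q[2]
E
python3 - <<'E'
from h import *
for n in ["top","scene"]:
    c=pickle.load(open(n+".pkl","rb")); P=cloud(c)
    def comp(m,name):
        nn,l,st,ce=cv2.connectedComponentsWithStats(m.astype(np.uint8))
        for i in range(1,nn):
            if st[i,4]>25:
                q=P[l==i]; xy=q[:,:2].astype(np.float32)
                print(n,name,st[i,4],"px",ce[i].round(1),"mean",q.mean(0).round(1),"rect",cv2.minAreaRect(xy),"circ",cv2.minEnclosingCircle(xy))
    z=P[...,2]; x=P[...,0]; y=P[...,1]
    reg=(x>350)&(x<800)&(y>-250)&(y<250)
    comp(reg&(abs(z-67)<4)&(x<620),"cam tops")
    comp(reg&(abs(z-45)<5)&(x<640),"housing")
    comp(reg&(abs(z-22)<3.5)&(y<-50)&(x<620),"block")
    comp(reg&(abs(z-28)<3)&(y<-50)&(x<620),"flange")
    comp(reg&(z>70)&(z<90)&(y<-50)&(x<620),"paddle")
E
```

```text
top cam tops 254 px [306.9 250. ] mean [477.4   6.3  66.7] rect ((478.9627990722656, 6.5756988525390625), (21.610849380493164, 51.15876770019531), 13.521249771118164) circ ((471.30413818359375, 4.734004020690918), 25.689298629760742)
top cam tops 251 px [312.2 265. ] mean [449.2  -1.5  66.9] rect ((448.11724853515625, -1.6036243438720703), (21.53676986694336, 51.62074661254883), 15.199953079223633) circ ((458.0498962402344, 1.0950126647949219), 25.814855575561523)
top cam tops 250 px [268.4 272.4] mean [441.8  78.2  66.9] rect ((442.7928161621094, 77.30058288574219), (51.62704849243164, 21.204076766967773), 17.494956970214844) circ ((439.89599609375, 86.49093627929688), 25.81515121459961)
top cam tops 260 px [253.  278.4] mean [433.1 106.4  66.8] rect ((432.8211364746094, 107.83389282226562), (50.85847473144531, 21.583602905273438), 17.346500396728516) circ ((435.4564208984375, 99.39710998535156), 25.4306697845459)
top housing 47 px [358.6 168.7] mean [ 633.4 -103.4   45.3] rect ((633.517822265625, -103.30623626708984), (48.46579360961914, 7.936490535736084), 85.66499328613281) circ 
[... 5875 characters left out ...]
33)
scene flange 97 px [299.  223.3] mean [574.1 -74.3  28.1] rect ((580.5042114257812, -73.97462463378906), (54.93427276611328, 25.3253116607666), 44.52307891845703) circ ((584.4629516601562, -77.99977111816406), 28.34937858581543)
scene flange 165 px [394.4 230.6] mean [ 450.4 -186.3   26.8] rect ((453.00439453125, -187.28695678710938), (37.25244140625, 33.27983856201172), 52.48967742919922) circ ((455.4648132324219, -188.4968719482422), 19.839582443237305)
scene paddle 204 px [395.6 208. ] mean [ 453.4 -186.5   79.5] rect ((454.9323425292969, -188.96273803710938), (14.40914535522461, 40.70442581176758), 11.21021842956543) circ ((457.7017517089844, -188.41378784179688), 20.478839874267578)
```

```bash
python3 - <<'E'
from h import *
A=np.concatenate([cloud(pickle.load(open(n+".pkl","rb"))).reshape(-1,3) for n in ["top","scene"]])
A=A[np.isfinite(A).all(1)]
for x in range(100,800,50):
    r=[]
    for y in range(700,-350,-50):
        q=A[(abs(A[:,0]-x)<25)&(abs(A[:,1]-y)<25)]
        r.append("%5d"%q[:,2].max() if len(q) else "    .")
    print(x," ".join(r))
print(list(range(700,-350,-50)))
c=pickle.load(open("wrist.pkl","rb")); K,R,t=cam(c); o=-R.T@t
from plant import manip
s=manip.observe(); print("cam in tool",s["ee_rot"].T@(o-s["tcp_pos"]), "axes",s["ee_rot"].T@R.T)
E
```

```text
100  -914  -919  -916  -916  -912  -918  -918   644   644  -916  -833     4    18   230   251   251    16     5  -821  -916  -915
150  -918  -914  -918  -917  -917  -919  -915  -916  -917  -917  -829     3     5     4     4     4     4     4  -824  -918  -918
200  -916  -917  -920  -915  -918  -916  -914  -919  -914  -916  -917  -912  -915  -918  -917  -918  -915  -913  -917  -918  -916
250  -916  -915  -916  -914  -917  -915  -914  -917  -915  -913  -919  -915  -915  -916  -919  -919  -916  -917  -918  -913  -914
300  -760  -758  -759  -760  -763  -765   350   475  -917  -917  -917  -916  -917  -917  -914  -915  -920  -918  -917  -913  -914
350     .     .     .     .     .     .     .   475   484     3     6    45    45     4     4     4    18     4    15     3    -9
400     .     .     .     .     .     .     .     .   454     4     5    52    69    69    53    53    18    25    20    11    -8
450     .     .     .     .     .     .     .     .   430     4     4    54    71    70    70    57     5    85    87    25    -9
500     .     .     .     .     .     .     .     .   434   
[... 339 characters left out ...]
     .     .     .     .     .     .     .   449   103   103   315   318   318   313   151   144   142   140    43    -9
700     .     .     .     .     .     .     .     .   453   447   461   453   320   319   315   152   144   143   172   147    -9
750     .     .     .     .     .     .     .     .   441   353   239   316   319   318   316     5   128     4     4    -9    -9
[700, 650, 600, 550, 500, 450, 400, 350, 300, 250, 200, 150, 100, 50, 0, -50, -100, -150, -200, -250, -300]
cam in tool [  0.26880477 -69.54643993  69.00225735] axes [[ 9.99999699e-01 -5.72108766e-04  5.24222882e-04]
 [-6.58869366e-04 -2.69168937e-01  9.63092752e-01]
 [-4.09889290e-04 -9.63092808e-01 -2.69169233e-01]]
```

```bash
python3 - <<'E'
from h import *
A=np.concatenate([cloud(pickle.load(open(n+".pkl","rb"))).reshape(-1,3) for n in ["top","scene","wrist"]])
A=A[np.isfinite(A).all(1)]
q=A[(A[:,2]>30)&(A[:,2]<900)&(A[:,1]>260)&(A[:,0]>200)&(A[:,0]<560)]
for z in range(30,900,40):
    s=q[(q[:,2]>=z)&(q[:,2]<z+40)]
    if len(s)>5: print(z,len(s),"x",np.percentile(s[:,0],[0,5,50,95]).round(),"y",np.percentile(s[:,1],[0,5,50,95]).round())
w=cloud(pickle.load(open("wrist.pkl","rb")))
for v in range(0,300,40): print([tuple(np.nan_to_num(w[v,u]).astype(int)) for u in range(20,640,100)])
for n in ["top","scene"]:
    K,R,t=cam(pickle.load(open(n+".pkl","rb"))); print(n,-R.T@t)
t=cloud(pickle.load(open("top.pkl","rb")))
for v in range(10,480,40): print([tuple(np.nan_to_num(t[v,u]).astype(int)) for u in range(5,180,35)])
E
```

```text
30 10171 x [311. 319. 320. 450.] y [317. 319. 568. 806.]
70 5860 x [314. 319. 320. 504.] y [317. 318. 597. 785.]
110 2042 x [313. 318. 394. 542.] y [317. 318. 319. 596.]
150 3913 x [312. 314. 331. 531.] y [317. 318. 332. 676.]
190 3548 x [312. 313. 352. 537.] y [317. 318. 320. 368.]
230 4627 x [312. 313. 336. 534.] y [317. 318. 321. 381.]
270 5440 x [312. 313. 337. 535.] y [317. 318. 321. 378.]
310 6359 x [312. 313. 340. 535.] y [317. 318. 320. 373.]
350 7262 x [312. 313. 352. 536.] y [317. 318. 320. 364.]
390 6928 x [312. 313. 384. 542.] y [317. 318. 320. 351.]
430 2210 x [312. 314. 336. 533.] y [317. 319. 330. 343.]
470 190 x [313. 314. 336. 338.] y [320. 320. 322. 333.]
[(np.int64(-526), np.int64(-211), np.int64(-928)), (np.int64(-452), np.int64(81), np.int64(-932)), (np.int64(-375), np.int64(377), np.int64(-929)), (np.int64(-300), np.int64(671), np.int64(-930)), (np.int64(-225), np.int64(965), np.int64(-930)), (np.int64(-71), np.int64(1021), np.int64(-477)), (np.int64(7), np.int64(1022), np.int64(-224))]
[(np.int64(-427), np.int64(-262), np.int64(-930)), (np.int64(-348), np.int64
[... 4522 characters left out ...]
64(1017), np.int64(-661)), (np.int64(294), np.int64(1007), np.int64(-835)), (np.int64(283), np.int64(933), np.int64(-930)), (np.int64(273), np.int64(803), np.int64(-929)), (np.int64(263), np.int64(671), np.int64(-926))]
[(np.int64(181), np.int64(1015), np.int64(-669)), (np.int64(158), np.int64(1001), np.int64(-834)), (np.int64(141), np.int64(926), np.int64(-925)), (np.int64(130), np.int64(802), np.int64(-933)), (np.int64(120), np.int64(675), np.int64(-935))]
[(np.int64(61), np.int64(1014), np.int64(-678)), (np.int64(25), np.int64(1004), np.int64(-849)), (np.int64(3), np.int64(923), np.int64(-927)), (np.int64(-9), np.int64(804), np.int64(-942)), (np.int64(-16), np.int64(672), np.int64(-928))]
```

Request:
step_arm([
  [-15, 0, -8, 0, 0, 0],
  [-30, 0, -17, 0, 0, 0],
  [-33, 0, -18, 0, 0, 0],
  [-33, 0, -18, 0, 0, 0],
  [-33, 0, -18, 0, 0, 0],
  [-33, 0, -18, 0, 0, 0],
  [-18, 0, -13, 0, 0, 0],
  [0, 0, 0, 0, 0.107, 0],
  [0, 0, 0, 0, 0.107, 0],
  [0, 0, 0, 0, 0.107, 0],
  [0, 0, 0, 0, 0.107, 0],
  [0, 0, 0, 0, 0.107, 0],
], claw=-1, newtons=100)

```text
clock: 1.15
tcp_pos: [200.8, 340.5, 303.8]
ee_rot: [[0.711, -0.0, -0.703], [0.703, -0.0, 0.711], [-0.0, -1.0, -0.0]]
ft_force: [0.5, -0.1, 1.2]
gripper_width: -0.3
```

Request:
step_arm([
  [0, 0, -18, 0, 0, 0],
  [0, 0, -35, 0, 0, 0],
  [0, 0, -35, 0, 0, 0],
  [0, 0, -35, 0, 0, 0],
  [0, 0, -35, 0, 0, 0],
  [0, 0, -35, 0, 0, 0],
  [0, 0, -35, 0, 0, 0],
  [0, 0, -35, 0, 0, 0],
  [0, 0, -18, 0, 0, 0],
])

```text
clock: 1.9
tcp_pos: [402.0, 139.5, 304.0]
ee_rot: [[0.709, 0.002, -0.705], [0.705, -0.001, 0.709], [0.001, -1.0, -0.002]]
ft_force: [0.4, 1.2, 0.1]
gripper_width: -0.3
```

```bash
python3 - <<'E'
from plant import manip
import numpy as np
s=manip.observe()
for k,v in s.items(): print(k,np.round(v,3).tolist())
E
```

```text
clock 1.9
joint_positions [0.236, 0.094, 1.792, -0.002, 1.253, -0.547]
joint_vel [-0.415, 0.125, -0.138, 0.033, 0.037, -0.394]
joint_efforts [1.353, -31.05, -23.361, -0.228, 0.066, 0.098]
tcp_pos [401.995, 139.548, 303.989]
ee_rot [[0.709, 0.002, -0.705], [0.705, -0.001, 0.709], [0.001, -1.0, -0.002]]
ft_force [0.398, 1.159, 0.091]
wrist_torque [0.034, -0.024, -0.004]
gripper_width -0.275
```

Request:
step_arm([
  [-10, 4, -14, 0, 0, 0],
  [-20, 8, -28, 0, 0, 0],
  [-23, 10, -32, 0, 0, 0],
  [-23, 10, -32, 0, 0, 0],
  [-23, 10, -32, 0, 0, 0],
  [-23, 10, -32, 0, 0, 0],
  [-23, 10, -32, 0, 0, 0],
  [-23, 10, -33, 0, 0, 0],
  [-17, 6, -23, 0, 0, 0],
  [-9, 2, -14, 0, 0, 0],
  [0, 0, 0, 0, 0.1145, 0],
  [0, 0, 0, 0, 0.1145, 0],
  [0, 0, 0, 0, 0.1145, 0],
  [0, 0, 0, 0, 0.1145, 0],
  [0, 0, 0, 0, 0.1145, 0],
  [0, 0, 0, 0, 0, 0],
], claw=1)

```text
clock: 3.23
tcp_pos: [454.4, -187.5, 223.7]
ee_rot: [[0.978, -0.001, -0.208], [0.208, 0.0, 0.978], [-0.0, -1.0, 0.0]]
ft_force: [-0.0, -0.6, 0.4]
gripper_width: 85.0
```

```bash
python3 - <<'E'
from plant import manip
from h import *
s=manip.observe()
print(np.round(s["tcp_pos"],1),np.round(s["ee_rot"],3).tolist(),np.round(s["joint_vel"],3))
c=manip.camera("wrist"); pickle.dump(c,open("w1.pkl","wb")); cv2.imwrite("pics/w1.png",c["frame"][:,:,::-1])
P=cloud(c); z=P[...,2];x=P[...,0];y=P[...,1]
def rep(m,name):
    nn,l,st,ce=cv2.connectedComponentsWithStats(m.astype(np.uint8))
    for i in range(1,nn):
        if st[i,4]>150:
            q=P[l==i]; print(name,st[i,4],ce[i].round(),q.mean(0).round(1),cv2.minAreaRect(q[:,:2].astype(np.float32)))
reg=(x>380)&(x<530)&(y<-120)&(y>-260)
rep(reg&(z>78)&(z<92),"paddle"); rep(reg&(abs(z-22)<3),"block"); rep(reg&(abs(z-28)<2.5),"flange")
E
```

```text
[ 454.4 -187.5  223.7] [[0.978, -0.001, -0.208], [0.208, 0.0, 0.978], [-0.0, -1.0, 0.0]] [ 0.001 -0.004  0.002 -0.003 -0.    -0.175]
paddle 1492 [323. 256.] [ 456.2 -187.6   82.7] ((456.3057861328125, -188.5001983642578), (13.940328598022461, 38.95938491821289), 12.626487731933594)
block 4401 [322. 225.] [ 455.2 -183.8   21.6] ((456.5759582519531, -189.23855590820312), (56.189064025878906, 72.42182159423828), 12.282602310180664)
flange 1144 [322. 231.] [ 455.6 -186.6   27.5] ((456.26434326171875, -187.5318603515625), (39.55113983154297, 36.76729965209961), 14.372227668762207)
```

View pics/w1.png

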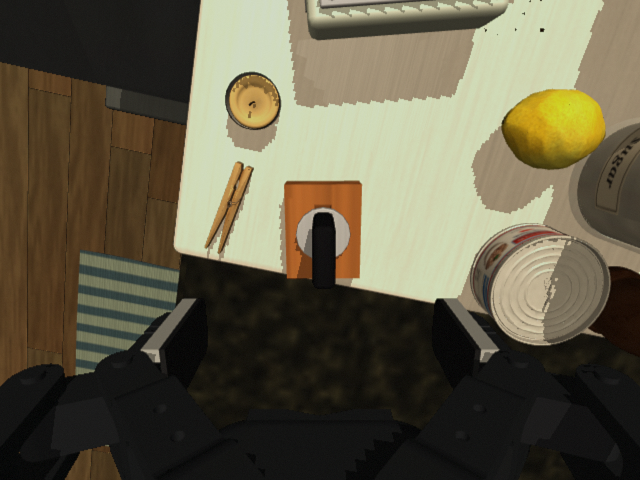

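Request:
step_arm([
  [1.7, 5, -1.7, 0, -0.007, 0],
  [0, 17, 0, 0, 0, 0],
  [0, 20, 0, 0, 0, 0],
  [0, 20, 0, 0, 0, 0],
  [0, 20, 0, 0, 0, 0],
  [0, 17, 0, 0, 0, 0],
  [0, 8.7, 0, 0, 0, 0],
  [0, 0, 0, 0, 0, 0],
  [0, 0, 0, 0, 0, 0],
])

```text
clock: 4.03
tcp_pos: [456.5, -188.8, 115.9]
ee_rot: [[0.976, -0.001, -0.219], [0.219, 0.0, 0.976], [-0.001, -1.0, 0.001]]
ft_force: [0.2, 0.7, -0.3]
gripper_width: 85.0
```

Request:
step_arm([
  [0, 0, 0, 0, 0, 0],
  [0, 0, 0, 0, 0, 0],
  [0, 0, 0, 0, 0, 0],
  [0, 0, 0, 0, 0, 0],
  [0, 0, 0, 0, 0, 0],
  [0, 0, 0, 0, 0, 0],
  [0, 0, 0, 0, 0, 0],
  [0, 0, 0, 0, 0, 0],
], claw=-1, newtons=90)

```text
clock: 4.7
tcp_pos: [456.8, -188.9, 116.7]
ee_rot: [[0.976, 0.001, -0.218], [0.218, -0.0, 0.976], [0.001, -1.0, -0.001]]
ft_force: [-0.4, 0.3, 6.3]
gripper_width: 12.7
```

```bash
python3 - <<'E'
from plant import manip
from h import *
s=manip.observe()
for k in ["tcp_pos","ee_rot","ft_force","wrist_torque","gripper_width","joint_vel"]: print(k,np.round(s[k],3).tolist())
c=manip.camera("wrist"); cv2.imwrite("pics/w2.png",c["frame"][:,:,::-1])
E
```

```text
tcp_pos [456.826, -188.924, 116.737]
ee_rot [[0.976, 0.001, -0.218], [0.218, -0.0, 0.976], [0.001, -1.0, -0.001]]
ft_force [-0.426, 0.293, 6.319]
wrist_torque [-0.022, 0.211, -0.0]
gripper_width 12.682
joint_vel [0.003, -0.001, -0.002, -0.0, -0.0, -0.0]
```

View pics/w2.png

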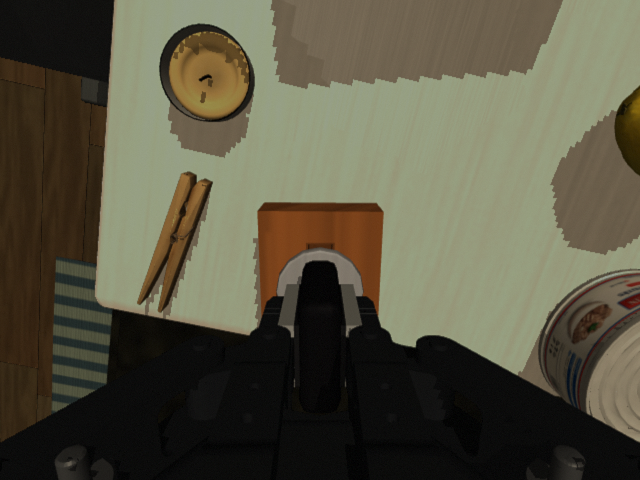

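Request:
step_arm([
  [0, -3, 0, 0, 0, 0],
  [0, -8, 0, 0, 0, 0],
  [0, -16, 0, 0, 0, 0],
  [0, -22, 0, 0, 0, 0],
  [0, -24, 0, 0, 0, 0],
  [0, -20, 0, 0, 0, 0],
  [0, -12, 12, 0, 0, 0],
  [0, -5, 24, 0, 0, 0],
  [0, 0, 32, 0, 0, 0],
  [0, 0, 20, 0, 0, 0],
  [0, 0, 12, 0, 0, 0],
  [0, 0, 0, 0, 0, 0],
  [0, 0, 0, 0, 0, 0],
])

```text
clock: 5.83
tcp_pos: [435.0, -91.1, 226.5]
ee_rot: [[0.976, 0.001, -0.219], [0.219, -0.001, 0.976], [0.0, -1.0, -0.001]]
ft_force: [-1.1, 0.4, -0.5]
gripper_width: 12.4
```

```bash
python3 - <<'E'
from plant import manip
from h import *
s=manip.observe()
for k in ["tcp_pos","ee_rot","ft_force","gripper_width","joint_vel"]: print(k,np.round(s[k],3).tolist())
c=manip.camera("wrist"); pickle.dump(c,open("w3.pkl","wb")); cv2.imwrite("pics/w3.png",c["frame"][:,:,::-1])
P=cloud(c); z=P[...,2];x=P[...,0];y=P[...,1]
def rep(m,name):
    nn,l,st,ce=cv2.connectedComponentsWithStats(m.astype(np.uint8))
    for i in range(1,nn):
        if st[i,4]>150:
            q=P[l==i]; print(name,st[i,4],ce[i].round(),q.mean(0).round(1),cv2.minAreaRect(q[:,:2].astype(np.float32)))
reg=(x>350)&(x<560)&(y<200)&(y>-60)
rep(reg&(abs(z-67)<2.5),"cam");rep(reg&(z<64)&(z>55),"slotmid"); rep(reg&(abs(z-46)<8),"housing")
E
```

```text
tcp_pos [434.955, -91.129, 226.463]
ee_rot [[0.976, 0.001, -0.219], [0.219, -0.001, 0.976], [0.0, -1.0, -0.001]]
ft_force [-1.138, 0.355, -0.545]
gripper_width 12.398
joint_vel [-0.022, 0.015, -0.021, -0.004, -0.007, -0.0]
cam 2424 [431.  97.] [477.5   8.9  66.5] ((478.9389953613281, 8.872394561767578), (20.655014038085938, 50.94257354736328), 16.171142578125)
cam 2396 [378. 100.] [447.8   0.9  66.5] ((447.0412902832031, 0.11323356628417969), (20.285612106323242, 50.85103225708008), 15.35262680053711)
slotmid 626 [413.  98.] [468.3   6.8  61. ] ((469.1258850097656, 6.235502243041992), (3.3759055137634277, 52.83094024658203), 15.159311294555664)
slotmid 241 [393. 100.] [457.4   2.8  62.7] ((457.0483703613281, 2.7242279052734375), (2.8745431900024414, 52.2878532409668), 14.781256675720215)
housing 28847 [393.  89.] [458.    9.9  47.7] ((461.5203552246094, 8.623321533203125), (119.12792205810547, 114.79286193847656), 15.825460433959961)
```

View pics/w3.png

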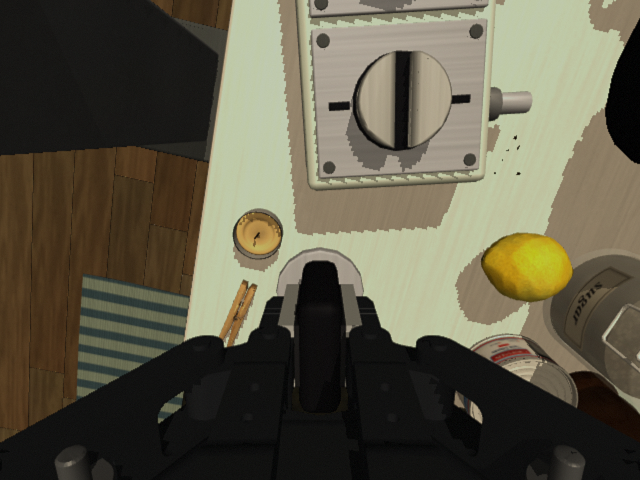

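Request:
step_arm([
  [6, 0, 11, 0, 0, 0],
  [12, 0, 22, 0, 0, 0],
  [14, 0, 25, 0, -0.024, 0],
  [10, 5, 18, 0, -0.024, 0],
  [4.3, 10, 8, 0, 0, 0],
  [2, 10, 3.2, 0, 0, 0],
  [0, 8, 0, 0, 0, 0],
  [0, 5, 0, 0, 0, 0],
  [0, 0, 0, 0, 0, 0],
  [0, 0, 0, 0, 0, 0],
])

```text
clock: 6.72
tcp_pos: [461.9, 3.9, 187.9]
ee_rot: [[0.965, -0.001, -0.263], [0.263, -0.0, 0.965], [-0.001, -1.0, 0.0]]
ft_force: [-0.2, 0.0, -1.4]
gripper_width: 13.3
```

```bash
python3 - <<'E'
from plant import manip
from h import *
s=manip.observe()
for k in ["tcp_pos","ee_rot","ft_force","gripper_width","joint_vel"]: print(k,np.round(s[k],3).tolist())
for n in ["wrist","scene"]:
    c=manip.camera(n); pickle.dump(c,open(n+"4.pkl","wb")); f=c["frame"][:,:,::-1]
    if n=="scene": f=cv2.resize(f[170:360,200:420],None,fx=3,fy=3,interpolation=cv2.INTER_CUBIC)
    cv2.imwrite(f"pics/{n}4.png",f)
E
```

```text
tcp_pos [461.912, 3.883, 187.922]
ee_rot [[0.965, -0.001, -0.263], [0.263, -0.0, 0.965], [-0.001, -1.0, 0.0]]
ft_force [-0.24, 0.038, -1.413]
gripper_width 13.27
joint_vel [0.004, -0.014, -0.009, 0.002, 0.002, 0.002]
```

View pics/wrist4.png

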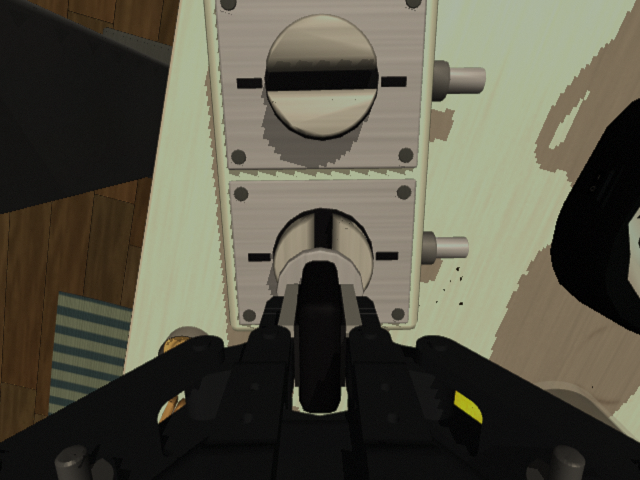

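View pics/scene4.png

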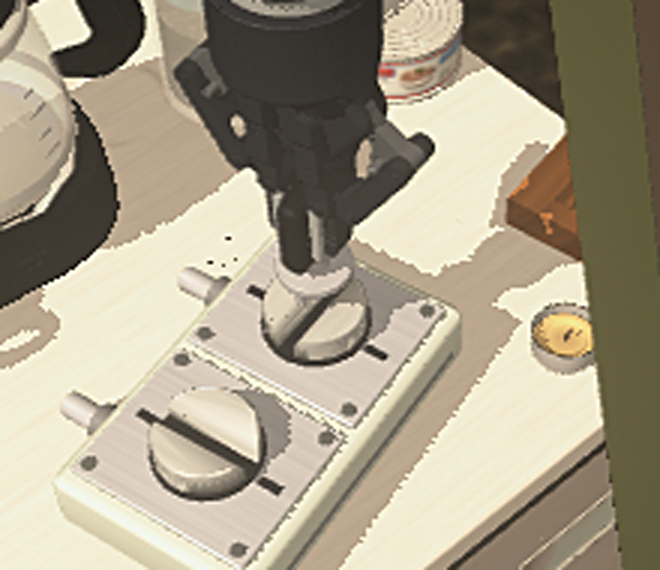

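Request:
step_arm([
  [1.2, 2, 0.3, 0, 0, 0],
  [0, 4, 0, 0, 0, 0],
  [0, 4, 0, 0, 0, 0],
  [0, 4, 0, 0, 0, 0],
  [0, 4, 0, 0, 0, 0],
  [0, 3, 0, 0, 0, 0],
  [0, 3, 0, 0, 0, 0],
  [0, 0, 0, 0, 0, 0],
  [0, 0, 0, 0, 0, 0],
])

```text
clock: 7.57
tcp_pos: [462.8, 5.4, 163.9]
ee_rot: [[0.964, -0.001, -0.264], [0.264, 0.0, 0.964], [-0.001, -1.0, 0.0]]
ft_force: [-0.3, 0.9, -1.7]
gripper_width: 13.0
```

Request:
step_arm([
  [0, 1, -0.7, 0, 0, 0],
  [0, 1, 0, 0, 0, 0],
  [0, 0.7, 0, 0, 0, 0],
  [0, 0, 0, 0, 0, 0],
  [0, 0, 0, 0, 0, 0],
])

```text
clock: 7.98
tcp_pos: [463.3, 4.6, 161.7]
ee_rot: [[0.964, 0.001, -0.264], [0.264, -0.0, 0.964], [0.0, -1.0, -0.0]]
ft_force: [-0.1, -0.3, 1.3]
gripper_width: 12.8
```

Request:
step_arm([
  [0, 0.6, 0, 0, 0, 0],
  [0, 0, 0, 0, 0.05, 0],
  [0, 0, 0, 0, 0.08, 0],
  [0, 0, 0, 0, 0.08, 0],
  [0, 0, 0, 0, 0.08, 0],
  [0, 0, 0, 0, 0.08, 0],
  [0, 0, 0, 0, 0.08, 0],
  [0, 0, 0, 0, 0.08, 0],
  [0, 0, 0, 0, 0.08, 0],
  [0, 0, 0, 0, 0.08, 0],
  [0, 0, 0, 0, 0, 0],
])

```text
clock: 8.9
tcp_pos: [464.0, 4.4, 161.7]
ee_rot: [[0.911, 0.002, 0.413], [-0.413, -0.001, 0.911], [0.002, -1.0, 0.0]]
ft_force: [0.4, -0.7, 5.7]
gripper_width: 13.5
```

```bash
python3 - <<'E'
from plant import manip
from h import *
s=manip.observe()
for k in ["tcp_pos","ee_rot","ft_force","wrist_torque","gripper_width","joint_vel","joint_positions"]: print(k,np.round(s[k],3).tolist())
for n in ["wrist"]:
    c=manip.camera(n); f=c["frame"][:,:,::-1]
    cv2.imwrite(f"pics/{n}5.png",f)
E
```

```text
tcp_pos [463.985, 4.405, 161.721]
ee_rot [[0.911, 0.002, 0.413], [-0.413, -0.001, 0.911], [0.002, -1.0, 0.0]]
ft_force [0.446, -0.653, 5.704]
wrist_torque [-0.12, 0.094, 0.024]
gripper_width 13.508
joint_vel [0.001, 0.0, -0.001, 0.004, 0.001, -0.093]
joint_positions [-0.081, 0.321, 1.924, -0.001, 0.895, 0.345]
```

View pics/wrist5.png

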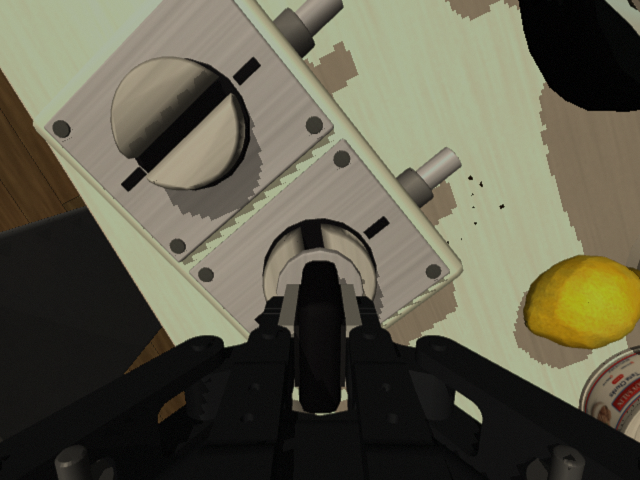

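Request:
step_arm([
  [-0.5, 0, -0.2, 0, 0.05, 0],
  [0, 0, 0, 0, 0.08, 0],
  [0, 0, 0, 0, 0.08, 0],
  [0, 0, 0, 0, 0.08, 0],
  [0, 0, 0, 0, 0.08, 0],
  [0, 0, 0, 0, 0.08, 0],
  [0, 0, 0, 0, 0.08, 0],
  [0, 0, 0, 0, 0.08, 0],
  [0, 0, 0, 0, 0.08, 0],
  [0, 0, 0, 0, 0.08, 0],
  [0, 0, 0, 0, 0.08, 0],
  [0, 0, 0, 0, 0.08, 0],
  [0, 0, 0, 0, 0.04, 0],
  [0, 0, 0, 0, 0, 0],
])

```text
clock: 10.12
tcp_pos: [464.1, 4.1, 161.7]
ee_rot: [[0.177, 0.004, 0.984], [-0.984, -0.001, 0.177], [0.002, -1.0, 0.003]]
ft_force: [1.4, -2.8, 4.8]
gripper_width: 12.9
```

```bash
python3 - <<'E'
from plant import manip
from h import *
s=manip.observe()
for k in ["tcp_pos","ee_rot","ft_force","wrist_torque","gripper_width","joint_vel","joint_positions"]: print(k,np.round(s[k],3).tolist())
for n in ["wrist","top"]:
    c=manip.camera(n); pickle.dump(c,open(n+"6.pkl","wb")); f=c["frame"][:,:,::-1]
    cv2.imwrite(f"pics/{n}6.png",f)
E
```

```text
tcp_pos [464.139, 4.057, 161.745]
ee_rot [[0.177, 0.004, 0.984], [-0.984, -0.001, 0.177], [0.002, -1.0, 0.003]]
ft_force [1.356, -2.794, 4.834]
wrist_torque [-0.532, -0.176, 0.006]
gripper_width 12.9
joint_vel [-0.001, -0.0, -0.001, 0.004, 0.002, -0.065]
joint_positions [-0.082, 0.321, 1.924, -0.001, 0.893, 1.312]
```

View pics/wrist6.png

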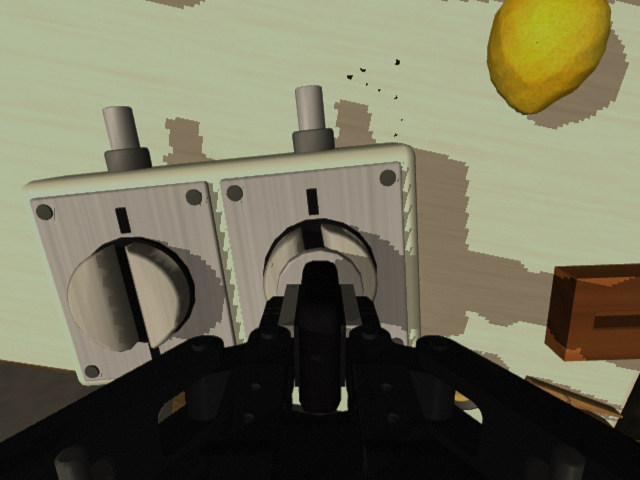

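Request:
step_arm([
  [0, 0, 0, 0, 0.04, 0],
  [0, 0, 0, 0, 0.04, 0],
  [0, 0, 0, 0, 0, 0],
])

```text
clock: 10.47
tcp_pos: [464.1, 4.0, 161.8]
ee_rot: [[0.099, 0.004, 0.995], [-0.995, -0.001, 0.099], [0.002, -1.0, 0.003]]
ft_force: [1.4, -4.1, 5.1]
gripper_width: 12.9
```

```bash
cat > chk.py <<'E'
import sys
from plant import manip
from h import *
s=manip.observe()
for k in ["tcp_pos","ee_rot","ft_force","wrist_torque","joint_efforts","gripper_width"]: print(k,np.round(s[k],3).tolist())
print("az",np.degrees(np.arctan2(s["ee_rot"][1][0],s["ee_rot"][0][0])))
if len(sys.argv)>1:
    c=manip.camera("wrist"); pickle.dump(c,open(sys.argv[1]+".pkl","wb"))
    cv2.imwrite(f"pics/{sys.argv[1]}.png",c["frame"][:,:,::-1])
    f=c["frame"][150:300,230:420,::-1]; cv2.imwrite(f"pics/{sys.argv[1]}z.png",cv2.resize(f,None,fx=4,fy=4,interpolation=cv2.INTER_CUBIC))
E
python3 chk.py w7
```

```text
tcp_pos [464.115, 4.033, 161.751]
ee_rot [[0.099, 0.004, 0.995], [-0.995, -0.001, 0.099], [0.002, -1.0, 0.003]]
ft_force [1.365, -4.142, 5.112]
wrist_torque [-0.62, -0.247, 0.106]
joint_efforts [1.572, -35.852, -14.366, 1.027, 0.672, 0.423]
gripper_width 12.856
az -84.34416578087001
```

View pics/w7z.png

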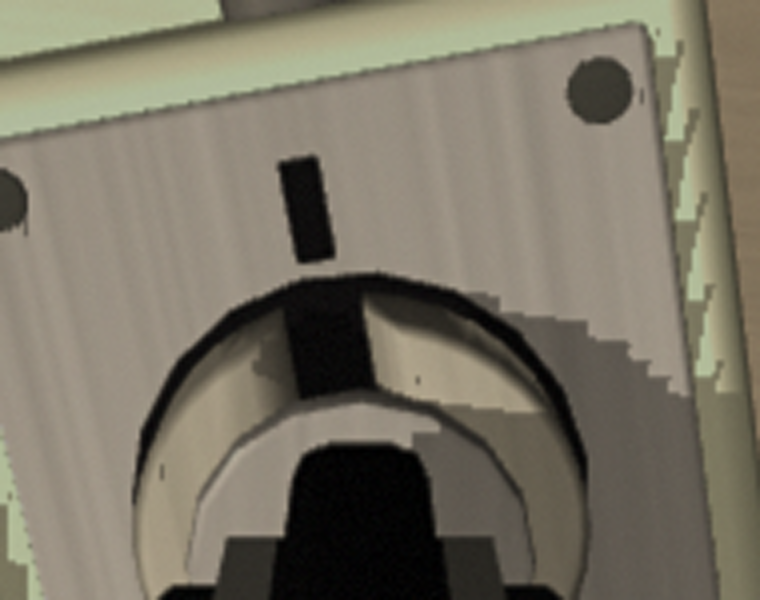

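Request:
step_arm([
  [0, 0, 0, 0, 0.04, 0],
  [0, 0, 0, 0, 0.03, 0],
  [0, 0, 0, 0, 0, 0],
  [0, 0, 0, 0, 0, 0],
])

```text
clock: 10.85
tcp_pos: [464.1, 3.9, 161.7]
ee_rot: [[0.033, 0.003, 0.999], [-0.999, -0.002, 0.033], [0.002, -1.0, 0.003]]
ft_force: [0.9, -3.5, 5.6]
gripper_width: 13.3
```

```bash
python3 chk.py w8
```

```text
tcp_pos [464.071, 3.914, 161.736]
ee_rot [[0.033, 0.003, 0.999], [-0.999, -0.002, 0.033], [0.002, -1.0, 0.003]]
ft_force [0.883, -3.527, 5.578]
wrist_torque [-0.628, -0.216, 0.755]
joint_efforts [0.958, -35.786, -14.389, 1.517, 0.619, 0.788]
gripper_width 13.275
az -88.13654057904593
```

View pics/w8z.png

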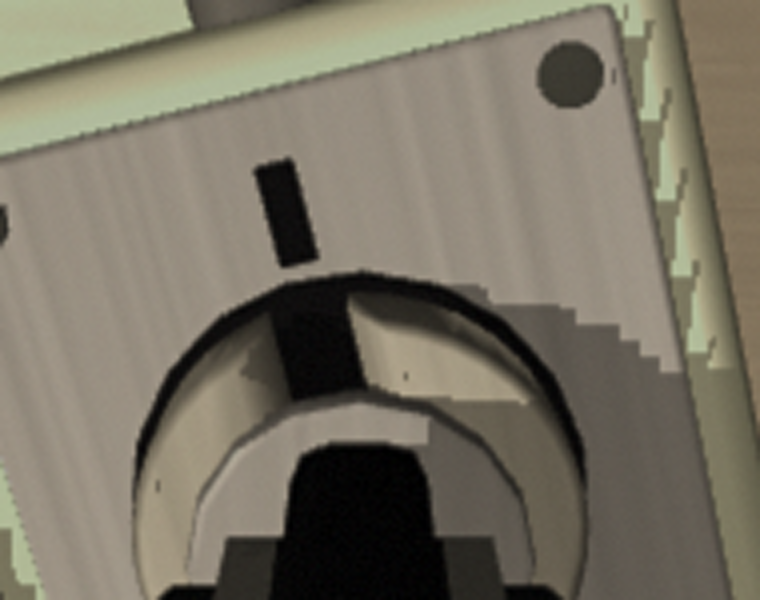

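Request:
step_arm([
  [0, 0, 0, 0, -0.04, 0],
  [0, 0, 0, 0, -0.03, 0],
  [0, 0, 0, 0, 0, 0],
  [0, 0, 0, 0, 0, 0],
])

```text
clock: 11.23
tcp_pos: [464.1, 4.0, 161.7]
ee_rot: [[0.1, 0.004, 0.995], [-0.995, -0.001, 0.1], [0.002, -1.0, 0.003]]
ft_force: [1.7, -3.3, 6.7]
gripper_width: 12.9
```

```bash
python3 chk.py
```

```text
tcp_pos [464.087, 4.024, 161.745]
ee_rot [[0.1, 0.004, 0.995], [-0.995, -0.001, 0.1], [0.002, -1.0, 0.003]]
ft_force [1.688, -3.301, 6.669]
wrist_torque [-0.602, -0.238, 0.058]
joint_efforts [1.541, -35.734, -14.412, 1.055, 0.621, 0.059]
gripper_width 12.898
az -84.24518718877952
```

Request:
step_arm([
  [0, 0, 0, 0, 0, 0],
  [0, 0, 0, 0, 0, 0],
  [0, 0, 0, 0, 0, 0],
  [0, 0, 0, 0, 0, 0],
  [0, 0, 0, 0, 0, 0],
  [0, 0, 0, 0, 0, 0],
], claw=0.3)

```text
clock: 11.73
tcp_pos: [462.3, 4.8, 160.7]
ee_rot: [[0.098, -0.001, 0.995], [-0.995, 0.0, 0.098], [-0.0, -1.0, -0.001]]
ft_force: [0.1, -0.0, -0.4]
gripper_width: 55.6
```

Request:
step_arm([
  [0, -5, 0, 0, 0, 0],
  [0, -12, 0, 0, 0, 0],
  [0, -20, 0, 0, 0, 0],
  [0, -25, 0, 0, 0, 0],
  [0, -25, 0, 0, 0, 0],
  [0, -20, -15, 0, 0, 0],
  [0, -10, -25, 0, 0, 0],
  [0, 0, -20, 0, 0, 0],
  [0, 0, 0, 0, 0, 0],
])

```text
clock: 12.48
tcp_pos: [398.7, -1.0, 278.5]
ee_rot: [[0.098, -0.002, 0.995], [-0.995, 0.0, 0.098], [-0.0, -1.0, -0.002]]
ft_force: [-0.9, -0.7, 0.0]
gripper_width: 55.5
```

```bash
python3 chk.py w9; python3 - <<'E'
from plant import manip
from h import *
for n in ["wrist","scene","top"]:
    c=manip.camera(n); pickle.dump(c,open(n+"9.pkl","wb")); cv2.imwrite(f"pics/{n}9.png",c["frame"][:,:,::-1])
    P=cloud(c); z=P[...,2];x=P[...,0];y=P[...,1]
    def rep(m,name):
        nn,l,st,ce=cv2.connectedComponentsWithStats(m.astype(np.uint8))
        for i in range(1,nn):
            if st[i,4]>25:
                q=P[l==i]; print(n,name,st[i,4],ce[i].round(),q.mean(0).round(1),cv2.minAreaRect(q[:,:2].astype(np.float32)))
    reg=(x>410)&(x<515)&(y<135)&(y>-50)
    rep(reg&(abs(z-67)<2),"cam");rep(reg&(abs(z-73)<2),"flange"); rep(reg&(z>124)&(z<133),"paddletop"); rep(reg&(z>85)&(z<123),"paddle")
E
```

```text
tcp_pos [398.672, -1.045, 278.543]
ee_rot [[0.098, -0.002, 0.995], [-0.995, 0.0, 0.098], [-0.0, -1.0, -0.002]]
ft_force [-0.927, -0.686, 0.03]
wrist_torque [0.005, 0.044, 0.068]
joint_efforts [-0.122, -29.679, -24.641, -0.043, -0.303, -0.086]
gripper_width 55.513
az -84.36913421110931
wrist cam 722 [347. 134.] [468.5 -13.2  66.5] ((467.8122253417969, -11.788702011108398), (50.96454620361328, 19.83963966369629), 15.978515625)
wrist cam 679 [296. 141.] [460.4  23.   66.6] ((459.2456970214844, 21.880693435668945), (49.41797637939453, 17.844018936157227), 11.736512184143066)
wrist cam 1348 [216. 158.] [442.8  79.6  66.6] ((442.6890869140625, 78.22195434570312), (50.10969924926758, 19.93382453918457), 16.671478271484375)
wrist cam 1351 [175. 167.] [433.5 109.3  66.6] ((432.5291748046875, 110.66921997070312), (50.39873504638672, 20.335895538330078), 17.220125198364258)
wrist flange 588 [303. 141.] [461.5  17.3  72.7] ((461.1162109375, 18.16602325439453), (34.993316650390625, 11.112859725952148), 6.718721866607666)
wrist flange 530 [341. 140.] [464.5  -8.9  72.6] ((464.3606262207031, -9.963
[... 571 characters left out ...]
1] ((432.3444519042969, 111.08934783935547), (46.736839294433594, 19.35703468322754), 15.257408142089844)
scene flange 152 [302. 271.] [459.5  10.6  72.3] ((458.876708984375, 9.124267578125), (38.028560638427734, 26.058446884155273), 32.31382369995117)
scene paddletop 192 [302. 245.] [461.2   4.8 126.9] ((461.89630126953125, 3.8820676803588867), (39.36708450317383, 14.773056030273438), 7.811172008514404)
scene paddle 370 [304. 258.] [456.2   8.  104.5] ((460.06640625, 8.676446914672852), (40.59718704223633, 12.312355041503906), 22.496688842773438)
top cam 135 [252. 280.] [430.  108.3  66.9] ((428.10748291015625, 108.19876098632812), (39.11701583862305, 18.51166534423828), 13.196330070495605)
```

View pics/wrist9.png

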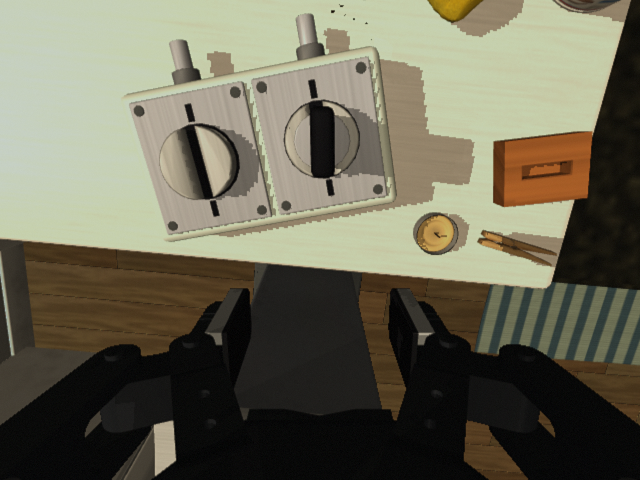

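View pics/scene9.png

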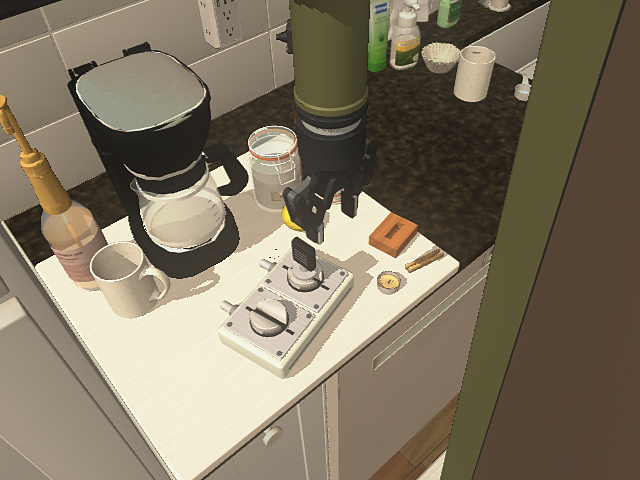

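```bash
python3 - <<'E'
from h import *
f=cv2.imread("pics/wrist9.png")[70:205,250:400]
cv2.imwrite("pics/z9.png",cv2.resize(f,None,fx=4.4,fy=4.4,interpolation=cv2.INTER_CUBIC))
E
```

```text
(no output)
```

View pics/z9.png

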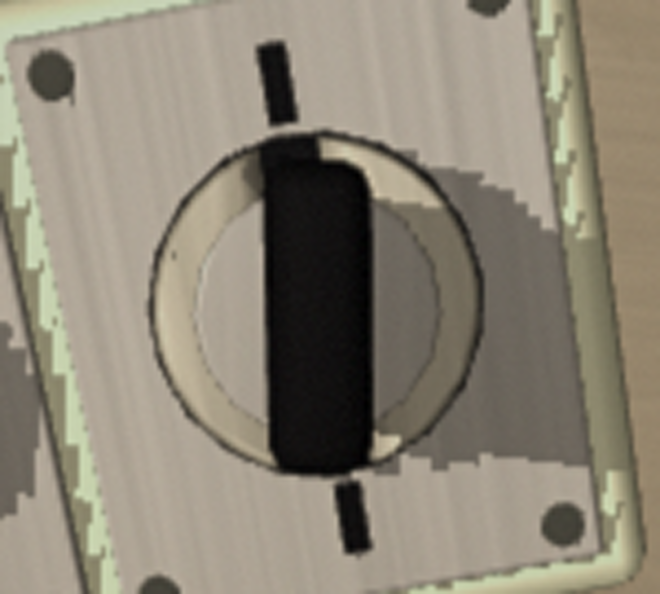

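```bash
python3 -c "
from plant import manip
print(manip.observe()['clock'],manip.close_job())"
```

```text
the job is handed in; nothing more can be done
12.6833 None
```

The open lock, the one on the robot's right, is turned clockwise to its stop. The key is standing upright in it, and I handed the job in at 12.7 s of the 32 s allowed.

I took the key out of its stand, put the blade into the slot, turned it until the moment about the vertical jumped to about 0.75 N m (the stop), eased off within the blade's play, then let go and backed away.

**Key position:** The last pictures show it on the lock axis at about (463, 4) mm. The flange top reads 72.7 mm where 73 is right, and the paddle top reads 127.9 mm where 129 is right. The paddle read low by about the same amount (1.3 mm) in the stand, so I take the key as fully down.

**Lock angle:** The slot end looks in line with the index bars. The key partly hid the cam, so the depth-based angle came out about 1.5 degrees off the expected line. I relied on the stop torque, the picture and the paddle angle, which all agree.

**Other lock:** It did not move; its slot direction measured 107–108 degrees before and after.

The readings I took showed no wrist force above about 8 N, and the arm was clear of everything at hand-in.

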